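# Build up the guarded resistance cell and hold the probe on the sole sample

## Robot

A 6-joint arm with a two-finger parallel gripper is mounted at the origin on the work surface. World frame = base frame: x ahead of the robot, y to its left, z up, the work surface at z = 0. Lengths are in mm, angles in rad, forces in N, time in s.
With the tool pointing down it reaches from about 350 to 875 mm from the base axis. Payload 4.2 kg.
Tool frame: the origin (TCP) lies at the very end of the fingers, on their centre line; the grasp point (between the pads) lies 19 mm behind it; z points along the fingers, y is the line along which they close (so a half turn about z gives the same grasp; the last joint's range is limited). The gripper opens to 85 mm and grips with 20 to 120 N. Pads are 22 mm wide; open, the fingers measure 114 mm over their backs; the gripper's body (76 mm by 85 mm) begins 54 mm behind the grasp point. The pads swing forward as they close: fully open they stand 13 mm farther back than shut.
Start: joints at [1.425, 0.385, 0.008, 0, -1.194, -0.259], TCP at [246.113, 574.48, 231.312] pointing down, gripper open.
Joint ranges: [-3.14, 3.14], [-1.21, 2.06], [-1.07, 1.41], [-3.16, 2.05], [-2.99, -0.16], [-3.1, 3.1]. Speed limits (rad/s): [2.79, 2.79, 3.14, 3.14, 3.14, 3.14].

## Interface

Orientations are given as a unit quaternion [x, y, z, w].
In Python, from bench import arm gives the robot as it stands. The module is installed in compiled form; this text tells all that it offers.
- The arm moves only by the tool drive_tool, never from a script. Its argument "targets" is a list of rows, each a list of 5 numbers: the closure, from -1 (fully open) to 1 (shut), then the shift along the tool's x, y, z in mm, then the turn about the tool's z in degrees. In form: [[grip, tx, ty, tz, roll], ...]. A call has 1 to 12 rows; each row is the pose to reach, as a shift and turn from the pose commanded when the call began, along the tool's axes at that moment; what a row does not reach only later rows make up. A row lasts 1/10 s, in which the tool goes at most 50 mm and 8.59 degrees, less where a joint would pass 70% of its speed; a pose out of reach is approached as far as the arm can. A call with a gripper value outside its range is refused whole. The fingers move at their own pace and stop on an object; the grip force is fixed at half the most. Time passes only in rows, so rows that repeat a pose let the fingers close. It gives the time, the measured TCP pose, the force, the opening and the grip force at its end, in the units of the state.
- arm.read_state(): the state, without advancing time (a new reading comes with each control period).
- arm.get_image(name): name is "scene" or "top"; returns the picture (384x512x3 uint8, blue, green, red); there is no depth.
- arm.camera_params(name): a dict with "fov_y" (degrees; the focal length in pixels is half the picture's height over the tangent of half this angle, whatever the lens; pixels are square), "cx", "cy" (the principal point, pixels), "rvec" (rotation vector, rad) and "tvec" (3), from world to camera coordinates, as OpenCV has them. Camera axes: x right, y down, z forward; pixel columns grow to the right and rows downward; lengths in mm; the calibration is good to about 2 mm. A picture is of the moment at which its call begins. camera_params takes no time and is no camera call.
- arm.job_done(): hands the job in; it is judged then, once.
The state is a dict: "clock": time; "joints": joint angles; "joint_vel": joint speeds; "joint_efforts": joint torques, N m; "position": TCP position; "ee_rot": TCP orientation; "contact_force": force on the tool from outside, world axes, zero at the start; "wrist_torque": the same for the moment, N m; "gripper_width": finger opening in mm; "grasp_force": force on a finger pad.
Only numpy, scipy, OpenCV 4.12 (cv2) and the standard library are available. Lean on these libraries where they do the work, as an engineer would, in place of code of your own. Each camera call takes 0.05 s, during which the arm holds its last target. There are 200 camera calls.

## Task

Set up the sole sample for a through-thickness resistance reading: on the scribed circle of the steel base electrode lay the black outsole disc, on it the cream midsole disc, and on that the brass guard ring, one after the other and all centred on the circle. Then take the blue cordless probe out of its stand, lower it upright down the middle of the guard ring without ever touching the ring, until its sprung brass tip is pressed about half way in on the midsole disc, and finish while still holding it there, steady and centred, for the reading. Leave everything else on the bench where it is.

Things in the scene. Friction and masses are not known exactly. Their poses are not given: they have to be found in the camera images.
- cell: fixed test cell: white board (x -60 to +85, y +-60 mm), top 10 mm above the bench, carrying a steel base electrode 100 x 100 mm, top 16 mm above the bench, with a thin dark scribed circle 61 mm across at its centre. Binding posts (13 mm thick, tops 33 mm above the bench) at x = +72, y = -35 (black) and +35 mm (red). Origin: on the bench under the circle's centre; z up
- outsole_disc: black rubber outsole disc with tread bars on its top, 56 mm across, 10 mm thick, about 30 g, lying flat on the bench; origin at the centre of its underside, z up
- midsole_disc: plain cream midsole disc, 56 mm across, 10 mm thick, about 20 g, lying flat on the bench; origin at the centre of its underside, z up
- guard_ring: brass guard ring, 56 mm outside, straight 30 mm bore right through, 22 mm tall, about 300 g, loose, lying flat on the bench; origin at the centre of its underside, z up along the bore
- bore (a point): centre of the guard ring's bore at its top face, 22 mm above the ring's underside
- stand: probe stand, fixed to the bench: grey foot 80 x 80 mm, four pillars, white top plate 70 x 70 mm whose top is 70 mm above the bench, with an 18 mm hole through its middle in which the probe hangs by its flange; origin on the bench under the hole
- probe: upright cordless probe, 150 g, round about its z axis: black flange 34 mm across, 4 mm thick; blue handle 26 mm across, 4 to 40 mm above the origin; below, a steel rod 14 mm across, 50 mm long, and a sprung brass tip 9 mm across sticking out another 10 mm. Origin on the axis at the flange's underside (70 mm above the bench as it hangs in the stand), z up along the handle
- rod_end (a point): centre of the lower end of the probe's steel rod, 50 mm below the probe's origin along its axis
- tip_face (a point): centre of the end face of the sprung brass tip, 60 mm below the probe's origin when the tip is out, on the axis
- probe_tip (a joint): how far the sprung tip is pressed into the rod: 0 = fully out, 0.008 m = fully in, 0.004 = half way; spring about 1 N to start, plus 0.35 N per mm
- orange_disc: bystander: orange rubber disc, 56 mm across, 10 mm thick, another compound, not wanted here; origin at its underside
- caliper: bystander: digital caliper lying flat, about 150 mm long; origin at its underside
- amber_bottle: bystander: amber glass reagent bottle with blue cap, 70 mm across, 140 mm tall; origin at its underside
- beaker: bystander: glass beaker, 72 mm across, 95 mm tall; origin at its underside
- brass_weight: bystander: knobbed brass weight, 38 mm across, 56 mm tall; origin at its underside
- red_sole: bystander: red shoe sole lying flat, about 200 mm long, 11 mm high; origin at its underside
- wood_block: bystander: bare wooden block 75 x 110 x 45 mm; origin at its underside
Not all that is in view belongs to the job. Of the things that look like the outsole_disc, take the one that is farthest to the robot's left at the start. Leave any green or purple look-alike of the guard_ring alone.

How it is judged (in metres and radians):
On the way, in this order (a step that is already met when the one before it is completed fails the run):
1. The black outsole disc lies centred on the base electrode, let go (horizontal distance between outsole_disc and cell below 0.006 m and z of outsole_disc in the frame of cell between 0.014 and 0.018 m and angle between outsole_disc's own z axis and vertical below 0.05 rad and contact force between the fingers and outsole_disc below 0.1 N and linear speed of outsole_disc below 0.02 m/s), for 0.2 s.
2. The cream midsole disc lies centred on the outsole disc, let go (horizontal distance between midsole_disc and cell below 0.006 m and z of midsole_disc in the frame of cell between 0.024 and 0.028 m and angle between midsole_disc's own z axis and vertical below 0.05 rad and contact force between the fingers and midsole_disc below 0.1 N and linear speed of midsole_disc below 0.02 m/s), for 0.2 s.
3. The guard ring sits centred on the midsole disc, let go (horizontal distance between guard_ring and cell below 0.006 m and z of guard_ring in the frame of cell between 0.034 and 0.038 m and angle between guard_ring's own z axis and vertical below 0.05 rad and contact force between the fingers and guard_ring below 0.1 N and linear speed of guard_ring below 0.02 m/s), for 0.2 s.
At the end, for the whole second after the job is handed in: Black disc, cream disc, ring flat in that order, each within 6 mm of the circle's centre, let go; probe held by the fingers alone, tilt under 0.07 rad, rod end and tip within 4 mm of the bore axis, steady, clear of ring and stand, tip on the cream disc, pressed in 1.5 to 6.8 mm (all of step 1 and all of step 2 and all of step 3 and horizontal distance between each of tip_face, rod_end and bore below 0.004 m and angle between probe's own z axis and vertical below 0.07 rad and value of joint probe_tip between 0.0015 and 0.0068 m and linear speed of probe below 0.02 m/s and contact force between probe and midsole_disc above 0.5 N and contact force between the fingers and probe above 1 N and contact force between probe and guard_ring below 0.2 N and contact force between probe and stand below 0.1 N); the arm keeps its last pose, push and grip.
It fails at once if the probe touches the guard ring (contact force between probe and guard_ring above 0.2 N).
It fails at once if another thing on the bench is shifted by more than 15 mm (distance of any of orange_disc, caliper, amber_bottle, beaker, brass_weight, red_sole, wood_block from where it was at the start of the episode above 0.015 m).
It also fails if it takes over 72 s, if anything falls off the work surface, if the arm or the gripper's body presses on something with over 40 N, if the wrist force passes 120 N, or if a joint passes its speed limit or range.

## Working session

There is one attempt and no reset: what is moved stays moved. The work goes in short steps, Python scripts to look and compute and a tool call to move; the robot and the scene stay as the last step left them, time stands still between calls to the robot, and variables do not carry over. Pictures are saved under pics/ and viewed, at most 10 in all, crops included, and the job is handed in when it is done.

Besides the shell and the picture viewer there is one more tool, called after "Call:" as name(argument=value, ...), one argument or row to a line, values as JSON. drive_tool: Moves the arm, as the interface text tells. Its arguments: {"type":"object","properties":{"targets":{"type":"array","items":{"type":"array","items":{"type":"number"}}}},"required":["targets"]}

```bash
mkdir -p pics
python3 - <<'E'
from bench import arm
import cv2
for n in("scene","top"):
    cv2.imwrite(f"pics/{n}0.png",arm.get_image(n)); print(n,arm.camera_params(n))
print(arm.read_state())
E
```

```text
scene {'fov_y': 46.886776489338466, 'cx': 259.57883902074457, 'cy': 193.47034776179527, 'rvec': array([ 1.00420663,  2.31327792, -1.16506094]), 'tvec': array([ 363.70172735, -193.66389224, 1585.65263376])}
top {'fov_y': 53.84310287928851, 'cx': 253.5235859730368, 'cy': 185.35653849718068, 'rvec': array([ 2.16086163, -2.18853242,  0.10785244]), 'tvec': array([  38.51401271,  561.66006047, 1069.34656162])}
{'clock': 0.1, 'joints': array([ 1.42462317e+00,  3.85484418e-01,  6.74147639e-03, -4.02797281e-04,
       -1.19399948e+00, -2.58628915e-01]), 'joint_vel': array([-6.96833272e-04, -1.82861137e-03,  2.95697533e-03,  2.43648690e-03,
        9.88349338e-04, -8.97160060e-05]), 'joint_efforts': array([-4.85779474e-04, -3.93316841e+01,  1.88930029e+01,  4.19792846e+00,
       -2.56248313e-03,  7.12195828e-06]), 'position': array([245.91793423, 574.01362825, 230.32465452]), 'ee_rot': array([ 9.79571324e-01, -2.01094601e-01, -1.32218557e-04,  9.82029077e-04]), 'contact_force': array([-0.7945737 ,  0.3210186 ,  0.28511848]), 'wrist_torque': array([-0.00229803,  0.00450316,  0.02363866]), 'grasp_force': 0.0, 'gripper_width': 85.58708101281537}
```

View pics/scene0.png

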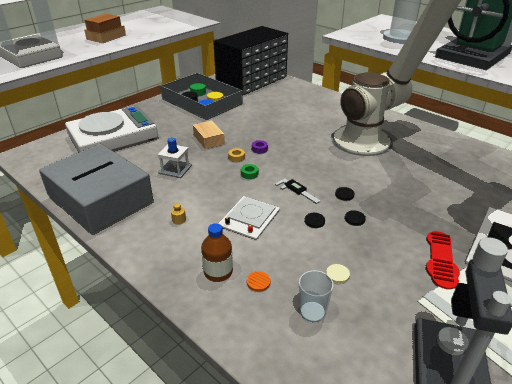

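View pics/top0.png

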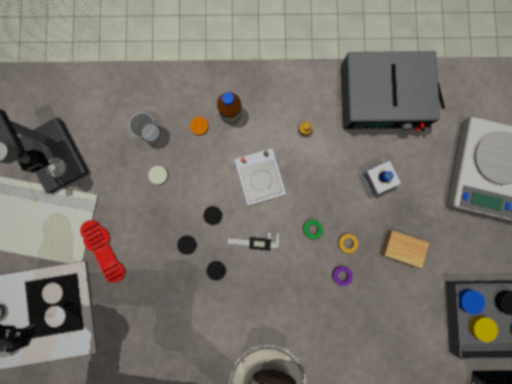

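Both views show the cell at top (261,178) and scene (250,212). The stand with the probe is at top (383,178), the brass ring at (348,243) and the cream disc at (158,175).

Lookalikes in the top view:
- **Outsole:** black discs at (213,215), (187,245) and (216,271). The leftmost is (187,245), to be checked. The dark discs on the left-hand plates are not candidates, and the orange disc at (199,126) is not wanted.
- **Ring:** green at (313,229) and purple at (342,276) are not wanted, so I take the brass one at (348,243).

```bash
cat > h.py <<'E'
from bench import arm
import cv2, numpy as np
from scipy.spatial.transform import Rotation as R
def cam(n):
    p=arm.camera_params(n); f=192/np.tan(np.radians(p['fov_y']/2))
    return np.array([[f,0,p['cx']],[0,f,p['cy']],[0,0,1]]),p['rvec'],p['tvec']
def back(n,uv,z):
    K,r,t=cam(n); M=cv2.Rodrigues(r)[0]; c=-M.T@t
    d=M.T@np.linalg.inv(K)@np.array([uv[0],uv[1],1.]); return (c+d*(z-c[2])/d[2])
def proj(n,P): 
    K,r,t=cam(n); return cv2.projectPoints(np.array(P,float).reshape(-1,1,3),r,t,K,None)[0].reshape(-1,2)
def crop(im,u,v,w,h,s): return cv2.resize(im[v-h//2:v+h//2,u-w//2:u+w//2],None,fx=s,fy=s,interpolation=cv2.INTER_CUBIC)
def blob(im,uv,r,mask):
    m=mask(im.astype(int)).astype(np.uint8); k=np.zeros_like(m); cv2.circle(k,uv,r,1,-1); m*=k
    M=cv2.moments(m,True); return (M['m10']/M['m00'],M['m01']/M['m00'],M['m00'])
def tool(dP,q): return R.from_quat(q).inv().apply(dP)
E
python3 - <<'E'
from h import *
im=cv2.imread('pics/top0.png')
for n,(u,v),z in [('b1',(213,215),10),('b2',(187,245),10),('b3',(216,271),10),('cream',(158,175),10),('ring',(348,243),22),('cell',(261,180),16),('probe',(386,177),110),('stand',(383,178),70)]:
    print(n,back('top',(u,v),z).round(1))
dark=lambda i:i.max(2)<60
for u,v in [(213,215),(187,245),(216,271)]:
    b=blob(im,(u,v),16,dark); print(b,back('top',b[:2],10).round(1))
b=blob(im,(158,175),16,lambda i:(i.min(2)>165)); print('cream',b,back('top',b[:2],10).round(1))
b=blob(im,(348,243),16,lambda i:i[...,2]-i[...,0]>60); print('ring',b,back('top',b[:2],20).round(1))
top=np.hstack([crop(im,195,240,60,60,6),crop(im,348,243,40,60,6)])
bot=np.hstack([crop(im,261,178,60,60,4.0),crop(im,383,178,60,60,4.0),crop(im,158,175,30,60,4)])
W=max(top.shape[1],bot.shape[1]);pad=lambda a:cv2.copyMakeBorder(a,0,0,0,W-a.shape[1],cv2.BORDER_CONSTANT)
cv2.imwrite('pics/c1.png',np.vstack([pad(top),pad(bot)])[:600])
sc=cv2.imread('pics/scene0.png')
for n,uv,z in [('ring',(236.5,152.5),22),('b2',(345,193),10),('b?',(315,220),10),('b?',(355,218),10),('cell',(251,211),16),('cream',(338,273),10)]: print(n,back('scene',uv,z).round(1))
E
```

```text
b1 [478.2 150.7  10. ]
b2 [392.5 226.3  10. ]
b3 [317.3 142.5  10. ]
cream [597.9 312.5  10. ]
ring [ 392.9 -237.8   22. ]
cell [578.6   9.2  16. ]
probe [ 572.2 -324.3  110. ]
stand [ 574.1 -330.2   70. ]
(212.44, 215.272, 250.0) [477.5 152.4  10. ]
(186.56457564575646, 244.56826568265683, 271.0) [393.8 227.5  10. ]
(215.80072463768116, 270.1630434782609, 276.0) [319.7 143.1  10. ]
cream (158.3679245283019, 174.0566037735849, 106.0) [600.7 311.4  10. ]
ring (348.0382978723404, 242.98297872340424, 235.0) [ 392.8 -238.4   20. ]
ring [ 394.4 -234.3   22. ]
b2 [322.8 148.6  10. ]
b? [482.9 159.5  10. ]
b? [400.9 234.4  10. ]
cell [579.4  10.3  16. ]
cream [602.2 318.4  10. ]
```

View pics/c1.png

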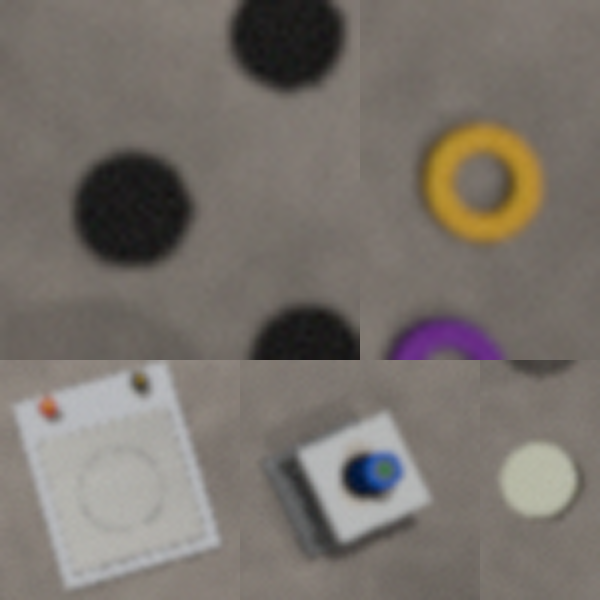

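The crop confirms the picks. The leftmost black disc is at top (187,245), y≈230, against y≈155 and 145 for the other two. The brass ring is at (348,243), the scribed circle centre at (261,180), the cell's +x is about 15° left of image up, and the cream disc is at (158,174). The views agree at mid-image and differ by a few mm off-axis, so I'll self-centre each piece with two crossed grips.

```bash
cat >> h.py <<'E'
def go(P,close=None,s=None):
    """tool shift (mm) from the measured pose to world P, and roll (deg) to put the closing axis at world angle close"""
    s=s or arm.read_state(); q=s['ee_rot']; r=R.from_quat(q)
    y=r.apply([0,1,0]); a=np.degrees(np.arctan2(y[1],y[0])); roll=0
    if close is not None: roll=-((close-a+90)%180-90)
    print('t',s['clock'],'pos',s['position'].round(1),'close',a.round(1),'shift',tool(np.array(P)-s['position'],q).round(1),'roll',np.round(roll,1),'j',s['joints'].round(2),'w',s['gripper_width'].round(1))
E
python3 - <<'E'
from h import *
go([397,231,100],15); go([397,231,0],15)
P=[back('top',(231+x/4,148+(y-360)/4),z) for x,y,z in[(48,408,33),(140,382,33)]];d=P[0]-P[1];print(P,np.degrees(np.arctan2(-d[0],d[1])))
E
```

```text
Traceback (most recent call last):
  File "h.py", line 22, in go
    print('t',s['clock'],'pos',s['position'].round(1),'close',a.round(1),'shift',tool(np.array(P)-s['position'],q).round(1),'roll',np.round(roll,1),'j',s['joints'].round(2),'w',s['gripper_width'].round(1))
                                                                                                                                                                                 ^^^^^^^^^^^^^^^^^^^^^^^^
AttributeError: 'float' object has no attribute 'round'
```

```bash
sed -i "s/s\['gripper_width'\].round(1)/round(s['gripper_width'],1)/" h.py
python3 - <<'E'
from h import *
go([397,231,100],15); go([397,231,0],15)
P=[back('top',(231+x/4,148+(y-360)/4),z) for x,y,z in[(48,408,33),(140,382,33)]];d=P[0]-P[1];print(P,np.degrees(np.arctan2(-d[0],d[1])))
E
```

```text
t 0.1 pos [245.9 574.  230.3] close -113.2 shift [274.  255.5 130.9] roll 51.8 j [ 1.42  0.39  0.01 -0.   -1.19 -0.26] w 85.6
t 0.1 pos [245.9 574.  230.3] close -113.2 shift [274.  255.3 230.9] roll 51.8 j [ 1.42  0.39  0.01 -0.   -1.19 -0.26] w 85.6
[array([635.73764159,  60.95787299,  33.        ]), array([654.00608546,  -6.04859449,  33.        ])] 15.250305700700222
```

Call:
drive_tool(
  targets=[
    [-1,274,255,130,26],
    [-1,274,255,130,52],
    [-1,274,255,130,52],
    [-1,274,255,130,52],
    [-1,274,255,130,52],
    [-1,274,255,130,52],
    [-1,274,255,130,52],
    [-1,274,255,130,52],
    [-1,274,255,130,52],
    [-1,274,255,130,52],
    [-1,274,255,180,52],
    [-1,274,255,206,52],
  ],
)

```text
clock: 1.3
position: [397.1, 233.1, 24.1]
ee_rot: [0.793, -0.61, -0.0, -0.0]
contact_force: [-0.9, -0.4, -0.6]
gripper_width: 85.2
grasp_force: 0.0
```

Run:
```python
from h import *
go([397,231,0],15)
```

```text
t 1.3 pos [397.1 233.1  24.1] close -165.1 shift [ 2.   0.6 24.1] roll -0.1 j [ 0.88  0.39 -0.64 -0.   -0.54 -0.63] w 85.2
```

Call:
drive_tool(
  targets=[
    [-1,2,0,24,0],
    [-1,2,0,24,0],
    [1,2,0,24,0],
    [1,2,0,24,0],
    [1,2,0,24,0],
    [1,2,0,24,0],
    [1,2,0,24,0],
    [1,2,0,24,0],
  ],
)

```text
clock: 2.1
position: [398.8, 231.7, 3.6]
ee_rot: [0.793, -0.61, 0.0, -0.002]
contact_force: [-3.6, 1.3, 7.4]
gripper_width: 51.9
grasp_force: 61.1
```

Call:
drive_tool(
  targets=[
    [-1,0,0,-3,0],
    [-1,0,0,-3,0],
    [-1,0,0,-3,0],
    [-1,0,0,-3,0],
    [-1,0,0,-3,0],
    [-1,0,0,-3,0],
  ],
)

```text
clock: 2.7
position: [398.0, 230.2, 4.2]
ee_rot: [0.792, -0.61, -0.0, 0.0]
contact_force: [-0.0, -0.5, 0.1]
gripper_width: 85.8
grasp_force: 0.0
```

Call:
drive_tool(
  targets=[
    [-1,0,0,0,45],
    [-1,0,0,0,90],
    [-1,0,0,0,90],
    [-1,0,0,0,90],
    [-1,0,0,0,90],
    [-1,0,0,0,90],
    [-1,0,0,0,90],
    [-1,0,0,0,90],
    [-1,0,0,0,90],
    [-1,0,0,0,90],
    [-1,0,0,0,90],
    [-1,0,0,0,90],
  ],
)

```text
clock: 3.9
position: [398.0, 230.2, 4.2]
ee_rot: [-0.129, 0.992, -0.0, -0.0]
contact_force: [0.3, 0.3, 0.2]
gripper_width: 85.3
grasp_force: 0.0
```

Call:
drive_tool(
  targets=[
    [1,0,0,1,0],
    [1,0,0,1,0],
    [1,0,0,1,0],
    [1,0,0,1,0],
    [1,0,0,1,0],
    [1,0,0,1,0],
  ],
)

```text
clock: 4.5
position: [398.0, 230.1, 4.1]
ee_rot: [-0.129, 0.992, -0.0, -0.0]
contact_force: [-2.3, -1.5, 8.0]
gripper_width: 51.7
grasp_force: 60.9
```

Run:
```python
from h import *
go([579,9.8,60],105.2); go([579,9.8,20.5],105.2)
```

```text
t 4.5 pos [398.  230.1   4.1] close 104.9 shift [-118.4 -259.4  -55.8] roll -0.3 j [ 0.88  0.43 -0.66  0.   -0.49 -2.19] w 51.7
t 4.5 pos [398.  230.1   4.1] close 104.9 shift [-118.4 -259.4  -16.3] roll -0.3 j [ 0.88  0.43 -0.66  0.   -0.49 -2.19] w 51.7
```

Call:
drive_tool(
  targets=[
    [1,0,0,-40,0],
    [1,-20,-44,-60,0],
    [1,-118,-259,-60,0],
    [1,-118,-259,-60,0],
    [1,-118,-259,-60,0],
    [1,-118,-259,-60,0],
    [1,-118,-259,-60,0],
    [1,-118,-259,-60,0],
    [1,-118,-259,-60,0],
    [1,-118,-259,-40,0],
    [1,-118,-259,-40,0],
  ],
)

```text
clock: 5.6
position: [575.5, 10.5, 41.2]
ee_rot: [-0.129, 0.992, -0.0, -0.003]
contact_force: [-1.4, -0.8, -0.3]
gripper_width: 51.6
grasp_force: 62.6
```

Run:
```python
from h import *
go([579,9.8,20.5],105.2)
im=arm.get_image('scene'); cv2.imwrite('pics/s1.png',crop(im,251,200,120,90,6))
```

```text
t 5.6 pos [575.5  10.5  41.2] close 104.9 shift [-3.3 -1.6 20.7] roll -0.3 j [ 0.3   0.51 -0.34 -0.   -0.73 -1.61] w 51.6
```

View pics/s1.png

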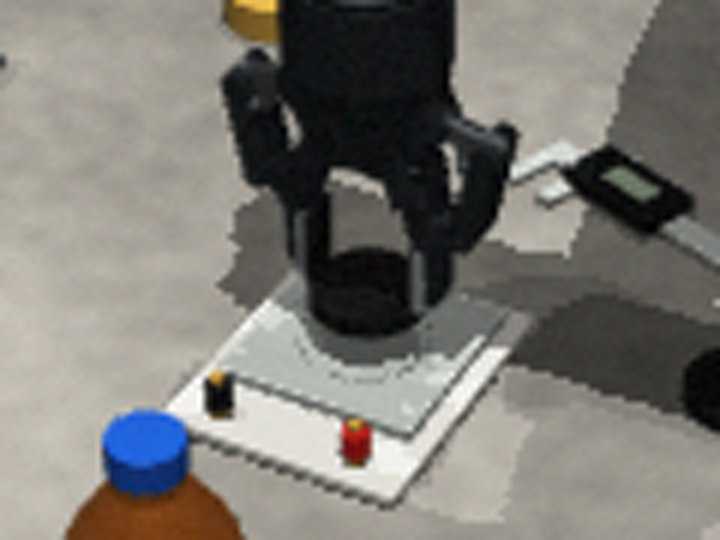

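The disc is held level above the circle, at crop (365,300), and the binding posts are clear. I lower it and release.

Call:
drive_tool(
  targets=[
    [1,0,0,0,0],
    [1,0,0,0,0],
  ],
)

```text
clock: 5.85
position: [578.6, 10.7, 44.2]
ee_rot: [-0.13, 0.992, 0.0, 0.001]
contact_force: [-0.7, 0.2, -0.2]
gripper_width: 51.4
grasp_force: 62.6
```

Run:
```python
from h import *
go([579,9.8,21],105.2)
```

```text
t 5.85 pos [578.6  10.7  44.2] close 104.9 shift [-0.1 -1.  23.2] roll -0.3 j [ 0.3   0.5  -0.33  0.   -0.73 -1.61] w 51.4
```

Call:
drive_tool(
  targets=[
    [1,0,-1,15,0],
    [1,0,-1,23,0],
    [1,0,-1,23.5,0],
    [1,0,-1,23.5,0],
    [-1,0,-1,23.5,0],
    [-1,0,-1,23.5,0],
    [-1,0,-1,23.5,0],
    [-1,0,-1,23.5,0],
    [-1,0,-1,-20,0],
    [-1,0,-1,-60,0],
    [-1,0,-1,-60,0],
  ],
)

```text
clock: 6.95
position: [582.7, 9.7, 109.4]
ee_rot: [-0.13, 0.992, 0.0, 0.006]
contact_force: [1.3, 0.1, -0.2]
gripper_width: 85.0
grasp_force: 0.0
```

Run:
```python
from h import *
go([601,314.5,90],55);go([601,314.5,4],55)
```

```text
t 6.95 pos [582.7   9.7 109.4] close 104.9 shift [-95.8 289.9  20.2] roll 49.9 j [ 0.3   0.42 -0.27  0.   -0.87 -1.61] w 85.0
t 6.95 pos [582.7   9.7 109.4] close 104.9 shift [-94.7 290.  106.2] roll 49.9 j [ 0.3   0.42 -0.27  0.   -0.87 -1.61] w 85.0
```

Call:
drive_tool(
  targets=[
    [-1,-95,290,20,0],
    [-1,-95,290,20,0],
    [-1,-95,290,20,0],
    [-1,-95,290,20,0],
    [-1,-95,290,20,0],
    [-1,-95,290,20,0],
    [-1,-95,290,20,0],
    [-1,-95,290,20,0],
    [-1,-95,290,60,0],
    [-1,-95,290,85,0],
    [-1,-95,290,85,0],
    [-1,-95,290,85,0],
  ],
)

```text
clock: 8.15
position: [596.8, 312.3, 18.7]
ee_rot: [-0.128, 0.992, -0.0, -0.0]
contact_force: [-0.3, -0.3, 0.7]
gripper_width: 85.4
grasp_force: 0.0
```

Run:
```python
from h import *
go([601,314.5,4],105)
im=arm.get_image('scene'); top=arm.get_image('top')
a=crop(im,338,265,60,90,6); b=crop(top,261,178,60,90,6); cv2.imwrite('pics/s2.png',np.hstack([a,b]))
```

```text
t 8.15 pos [596.8 312.3  18.7] close 104.8 shift [-4.7  1.  14.7] roll -0.2 j [ 0.72  0.66 -0.09  0.   -0.81 -2.04] w 85.4
```

View pics/s2.png

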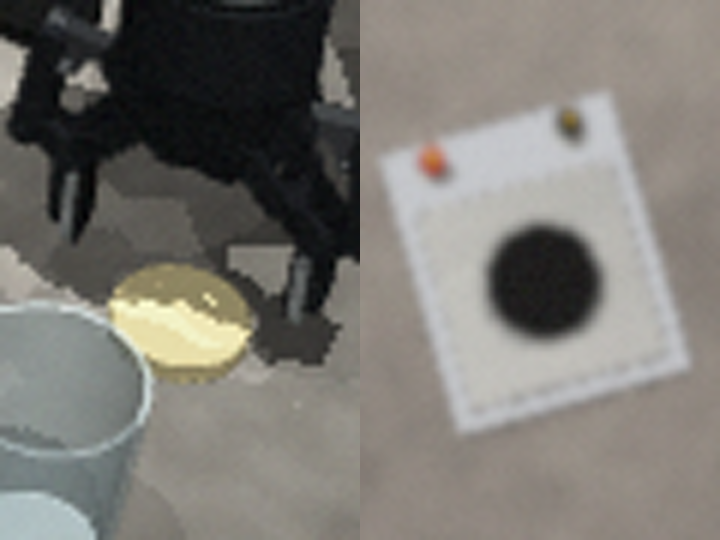

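The black disc lies flat inside the electrode, centre at top ≈(261.7,179.8). The open fingers straddle the cream disc. I check the disc's centring numerically from the board outline.

Run:
```python
from h import *
from scipy.optimize import least_squares
pix=lambda x,y:np.array([231+(x-360)/6-.4,133+y/6-.4])
obs=[((85,60,10),(382,157)),((85,-60,10),(612,93)),((-60,-60,10),(690,368)),((-60,60,10),(460,432)),
 ((50,50,16),(415,210)),((50,-50,16),(612,160)),((-50,-50,16),(674,358)),((-50,50,16),(472,412)),((72,35,33),(432,160)),((72,-35,33),(569,121))]
L=np.array([o[0] for o in obs],float);U=np.array([pix(*o[1]) for o in obs])
def pts(p): 
    c,s=np.cos(p[2]),np.sin(p[2]); return np.c_[p[0]+c*L[:,0]-s*L[:,1],p[1]+s*L[:,0]+c*L[:,1],L[:,2]]
r=least_squares(lambda p:(proj('top',pts(p))-U).ravel(),[579,10,.27],loss='soft_l1')
print(r.x, r.fun.reshape(-1,2).round(1).tolist())
im=arm.get_image('top'); b=blob(im,(262,180),14,lambda i:i.max(2)<90); print(b,back('top',b[:2],25).round(1),back('top',pix(544,281),25).round(1))
```

```text
[5.78220191e+02 9.07039083e+00 2.63859801e-01] [[-0.6, -0.4], [-0.1, -0.6], [0.7, 0.4], [-0.3, 0.9], [0.2, 0.9], [0.1, 0.0], [-0.7, -0.4], [0.0, -0.1], [0.2, -0.2], [0.5, -0.2]]
(261.280303030303, 179.5189393939394, 264.0) [579.    8.6  25. ] [579.3   8.6  25. ]
```

Call:
drive_tool(
  targets=[
    [-1,-4,1,14,0],
    [-1,-4,1,14.5,0],
    [1,-4,1,14.5,0],
    [1,-4,1,14.5,0],
    [1,-4,1,14.5,0],
    [1,-4,1,14.5,0],
    [1,-4,1,14.5,0],
    [-1,-4,1,14.5,0],
    [-1,-4,1,14.5,0],
    [-1,-4,1,14.5,0],
    [-1,-4,1,14.5,0],
    [-1,-4,1,14.5,0],
  ],
)

```text
clock: 9.5
position: [599.8, 315.5, 3.5]
ee_rot: [-0.129, 0.992, -0.0, -0.0]
contact_force: [0.1, 0.7, -0.7]
gripper_width: 85.2
grasp_force: 0.0
```

Call:
drive_tool(
  targets=[
    [-1,0,0,0,-90],
    [-1,0,0,0,-90],
    [-1,0,0,0,-90],
    [-1,0,0,0,-90],
    [-1,0,0,0,-90],
    [-1,0,0,0,-90],
    [-1,0,0,0,-90],
    [-1,0,0,0,-90],
    [-1,0,0,0,-90],
    [-1,0,0,0,-90],
    [-1,0,0,0,-90],
    [-1,0,0,0,-90],
  ],
)

```text
clock: 10.7
position: [599.9, 315.7, 3.7]
ee_rot: [0.792, -0.61, -0.0, 0.0]
contact_force: [0.2, 0.3, 0.1]
gripper_width: 85.6
grasp_force: 0.0
```

Call:
drive_tool(
  targets=[
    [1,0,0,0,0],
    [1,0,0,0,0],
    [1,0,0,0,0],
    [1,0,0,0,0],
    [1,0,0,0,0],
    [1,0,0,0,0],
  ],
)

```text
clock: 11.3
position: [600.4, 316.0, 4.8]
ee_rot: [0.792, -0.61, 0.0, -0.001]
contact_force: [-1.6, 0.3, 4.7]
gripper_width: 51.6
grasp_force: 61.7
```

Run:
```python
from h import *
go([578.6,9.6,70],15);go([578.6,9.6,31],105)
```

```text
t 11.3 pos [600.4 316.    4.8] close -165.2 shift [290.6  99.3 -65.4] roll -0.2 j [ 0.72  0.69 -0.09  0.   -0.79 -0.46] w 51.6
t 11.3 pos [600.4 316.    4.8] close -165.2 shift [290.6  99.3 -26.4] roll 89.8 j [ 0.72  0.69 -0.09  0.   -0.79 -0.46] w 51.6
```

Call:
drive_tool(
  targets=[
    [1,0,0,-45,0],
    [1,291,99,-70,90],
    [1,291,99,-70,90],
    [1,291,99,-70,90],
    [1,291,99,-70,90],
    [1,291,99,-70,90],
    [1,291,99,-70,90],
    [1,291,99,-70,90],
    [1,291,99,-70,90],
    [1,291,99,-70,90],
    [1,291,99,-50,90],
    [1,291,99,-45,90],
  ],
)

```text
clock: 12.5
position: [577.1, 8.6, 46.8]
ee_rot: [-0.126, 0.992, 0.0, -0.002]
contact_force: [0.5, -0.2, -0.0]
gripper_width: 51.5
grasp_force: 62.4
```

Call:
drive_tool(
  targets=[
    [1,0,0,0,0],
    [1,0,0,0,0],
  ],
)

```text
clock: 12.7
position: [578.6, 9.0, 48.6]
ee_rot: [-0.13, 0.992, -0.0, -0.0]
contact_force: [-0.7, 1.0, 0.5]
gripper_width: 51.3
grasp_force: 62.4
```

Run:
```python
from h import *
go([578.6,9.6,31],105)
```

```text
t 12.7 pos [578.6   9.   48.6] close 104.9 shift [-0.2  0.6 17.6] roll -0.1 j [ 0.3   0.5  -0.33  0.   -0.74 -1.61] w 51.3
```

Call:
drive_tool(
  targets=[
    [1,0,0.5,12,0],
    [1,0,0.5,18,0],
    [1,0,0.5,18,0],
    [1,0,0.5,18,0],
  ],
)

```text
clock: 13.1
position: [578.5, 9.6, 30.8]
ee_rot: [-0.129, 0.992, -0.0, 0.0]
contact_force: [-1.2, 0.9, 2.5]
gripper_width: 51.2
grasp_force: 62.9
```

Call:
drive_tool(
  targets=[
    [-1,0,0,0,0],
    [-1,0,0,0,0],
    [-1,0,0,0,0],
    [-1,0,0,0,0],
    [-1,0,0,-40,0],
    [-1,0,0,-90,0],
    [-1,0,0,-90,0],
  ],
)

```text
clock: 13.8
position: [583.3, 10.2, 128.1]
ee_rot: [-0.13, 0.992, 0.0, 0.007]
contact_force: [0.7, 0.8, 0.2]
gripper_width: 85.6
grasp_force: 0.0
```

Run:
```python
from h import *
go([393.5,-237,100],105);go([393.5,-237,3],15)
```

```text
t 13.8 pos [583.3  10.2 128.1] close 104.9 shift [ 247.4 -190.    24.8] roll -0.1 j [ 0.3   0.4  -0.25  0.   -0.91 -1.61] w 85.6
t 13.8 pos [583.3  10.2 128.1] close 104.9 shift [ 248.8 -189.9  121.8] roll 89.9 j [ 0.3   0.4  -0.25  0.   -0.91 -1.61] w 85.6
```

Call:
drive_tool(
  targets=[
    [-1,248,-190,20,-20],
    [-1,248,-190,20,-20],
    [-1,248,-190,20,-20],
    [-1,248,-190,20,-20],
    [-1,248,-190,20,-20],
    [-1,248,-190,20,-20],
    [-1,248,-190,20,-20],
    [-1,248,-190,20,-20],
    [-1,248,-190,70,-20],
    [-1,248,-190,70,-20],
    [-1,248,-190,70,-20],
  ],
)

```text
clock: 14.9
position: [387.8, -237.0, 50.7]
ee_rot: [-0.3, 0.954, 0.0, -0.001]
contact_force: [0.2, -0.1, 0.6]
gripper_width: 85.2
grasp_force: 0.0
```

Run:
```python
from h import *
go([393.5,-237,3],125)
im=arm.get_image('scene'); top=arm.get_image('top')
a=crop(im,240,150,60,90,6); b=crop(top,261,178,60,90,6); cv2.imwrite('pics/s3.png',np.hstack([a,b]))
M=blob(top,(262,179),14,lambda i:(i[...,2]-i[...,0]>10)&(i.min(2)>120)); print(M,back('top',M[:2],36).round(1))
```

```text
t 14.9 pos [ 387.8 -237.    50.7] close 124.9 shift [-4.8 -3.3 47.6] roll -0.1 j [-0.19  0.33 -0.63  0.   -0.61 -0.77] w 85.2
(260.87702265372167, 178.95145631067962, 309.0) [579.5  10.   36. ]
```

View pics/s3.png

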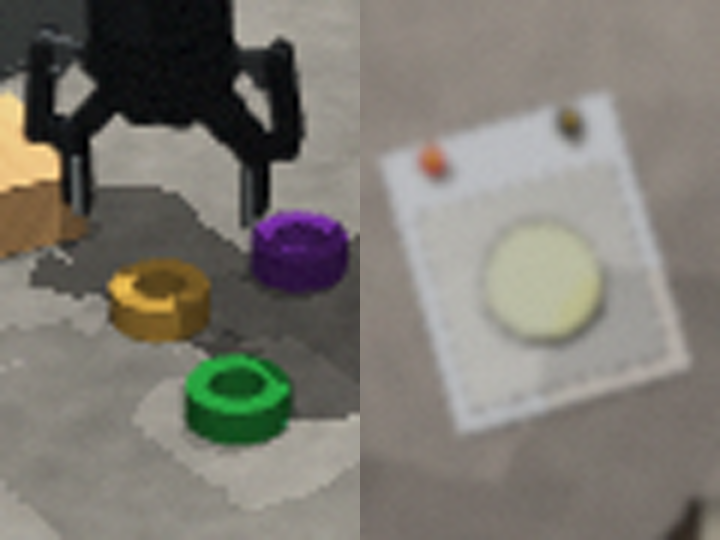

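The brass ring at crop (160,298) lies under the open fingers with purple and green clear of them. The cream disc is flat and centred on the stack at top ≈(261,179), about 1 mm from the circle centre.

Call:
drive_tool(
  targets=[
    [-1,-4.5,-3,30,0],
    [-1,-4.5,-3,47.5,0],
    [-1,-4.5,-3,47.5,0],
    [1,-4.5,-3,47.5,0],
    [1,-4.5,-3,47.5,0],
    [1,-4.5,-3,47.5,0],
    [1,-4.5,-3,47.5,0],
    [1,-4.5,-3,47.5,0],
    [-1,-4.5,-3,47.5,0],
    [-1,-4.5,-3,47.5,0],
    [-1,-4.5,-3,47.5,0],
    [-1,-4.5,-3,47.5,0],
  ],
)

```text
clock: 16.2
position: [392.6, -237.5, 3.4]
ee_rot: [-0.299, 0.954, -0.0, 0.0]
contact_force: [-0.2, -0.1, -0.4]
gripper_width: 85.8
grasp_force: 0.0
```

Call:
drive_tool(
  targets=[
    [-1,0,0,0,90],
    [-1,0,0,0,90],
    [-1,0,0,0,90],
    [-1,0,0,0,90],
    [-1,0,0,0,90],
    [-1,0,0,0,90],
    [-1,0,0,0,90],
    [-1,0,0,0,90],
    [-1,0,0,0,90],
    [-1,0,0,0,90],
    [-1,0,0,0,90],
    [-1,0,0,0,90],
  ],
)

```text
clock: 17.4
position: [392.6, -237.4, 3.2]
ee_rot: [0.463, 0.886, -0.0, -0.0]
contact_force: [-0.1, 0.0, -0.9]
gripper_width: 85.5
grasp_force: 0.0
```

Call:
drive_tool(
  targets=[
    [1,0,0,0,0],
    [1,0,0,0,0],
    [1,0,0,0,0],
    [1,0,0,0,0],
    [1,0,0,0,0],
    [1,0,0,0,0],
  ],
)

```text
clock: 18.0
position: [392.5, -237.5, 4.0]
ee_rot: [0.463, 0.887, -0.0, -0.0]
contact_force: [-2.9, -0.1, 7.3]
gripper_width: 53.7
grasp_force: 61.7
```

Run:
```python
from h import *
go([578.8,9.6,80],105)
```

```text
t 18.0 pos [ 392.5 -237.5    4. ] close 34.9 shift [ 96.1 294.2 -76.2] roll -70.1 j [-0.19  0.43 -0.66  0.   -0.48 -2.34] w 53.7
```

Call:
drive_tool(
  targets=[
    [1,0,0,-45,0],
    [1,10,30,-80,-9],
    [1,96,294,-85,-70],
    [1,96,294,-85,-70],
    [1,96,294,-85,-70],
    [1,96,294,-85,-70],
    [1,96,294,-85,-70],
    [1,96,294,-85,-70],
    [1,96,294,-85,-70],
    [1,96,294,-85,-70],
    [1,96,294,-60,-70],
    [1,96,294,-55,-70],
  ],
)

```text
clock: 19.2
position: [576.2, 8.2, 55.5]
ee_rot: [-0.127, 0.992, -0.0, -0.003]
contact_force: [-0.4, -0.8, -2.9]
gripper_width: 53.9
grasp_force: 65.1
```

Call:
drive_tool(
  targets=[
    [1,0,0,0,0],
    [1,0,0,0,0],
    [1,0,0,0,0],
  ],
)

```text
clock: 19.5
position: [579.8, 9.0, 59.3]
ee_rot: [-0.128, 0.992, 0.0, 0.001]
contact_force: [0.3, -0.3, -2.5]
gripper_width: 53.4
grasp_force: 65.2
```

Run:
```python
from h import *
go([578.8,9.6,39.5],105)
```

```text
t 19.5 pos [579.8   9.   59.3] close 104.8 shift [ 0.8  0.8 19.8] roll -0.2 j [ 0.29  0.49 -0.32  0.   -0.77 -1.61] w 53.4
```

Call:
drive_tool(
  targets=[
    [1,0.5,0.5,14,0],
    [1,0.5,0.5,19.5,0],
    [1,0.5,0.5,19.5,0],
    [1,0.5,0.5,19.5,0],
  ],
)

```text
clock: 19.9
position: [578.8, 9.5, 40.1]
ee_rot: [-0.129, 0.992, -0.0, 0.0]
contact_force: [-2.8, 0.9, 4.5]
gripper_width: 54.2
grasp_force: 65.9
```

Run:
```python
from h import *
print(arm.read_state()['contact_force']);go([578.8,9.6,39],105)
```

```text
[-2.81137303  0.89507728  4.50046434]
t 19.9 pos [578.8   9.5  40.1] close 104.8 shift [-0.   0.1  1.1] roll -0.2 j [ 0.3   0.51 -0.33  0.   -0.72 -1.61] w 54.2
```

Call:
drive_tool(
  targets=[
    [-1,0,0,0,0],
    [-1,0,0,0,0],
    [-1,0,0,0,0],
    [-1,0,0,0,0],
    [-1,0,0,-45,0],
    [-1,0,0,-95,0],
    [-1,0,0,-125,0],
    [-1,0,0,-125,0],
  ],
)

```text
clock: 20.7
position: [581.9, 10.1, 169.5]
ee_rot: [-0.129, 0.992, 0.0, 0.006]
contact_force: [1.0, 0.1, -0.1]
gripper_width: 85.5
grasp_force: 0.0
```

Run:
```python
from h import *
s=cv2.imread('pics/scene0.png'); t=cv2.imread('pics/top0.png')
cv2.imwrite('pics/s4.png',np.hstack([crop(s,173,157,50,60,8),crop(t,384,178,50,60,8)]))
go([574,-328,160],105)
```

```text
t 20.7 pos [581.9  10.1 169.5] close 104.9 shift [  94.4 -324.7    8.8] roll -0.1 j [ 0.3   0.36 -0.2   0.   -1.   -1.61] w 85.5
```

View pics/s4.png

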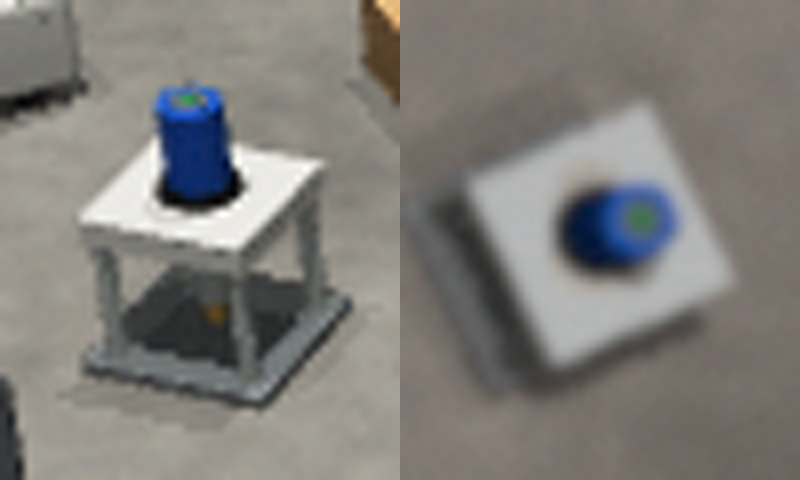

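In scene0 the handle's top centre is at crop (190,101). In top0 it is at crop (641,222), and the plate corners are (648,100), (737,283), (556,365) and (468,182).

Run:
```python
from h import *
sp=lambda x,y:(148+x/8-.44,127+y/8-.44); tp=lambda x,y:(359+(x-400)/8-.44,148+y/8-.44)
print('scene top',back('scene',sp(190,101),110)); print('top top',back('top',tp(641,222),110))
print('scene plate',np.mean([back('scene',sp(*p),70) for p in[(160,143),(327,160),(238,248),(80,218)]],0))
print('top plate',np.mean([back('top',tp(*p),70) for p in[(648,100),(737,283),(556,365),(468,182)]],0))
for n,P in [('ring',(392.6,-237.5,22)),('cream',(600,315.6,10)),('black',(398,230.1,10))]: print(n,proj('top',P),proj('scene',P))
```

```text
scene top [ 576.85989734 -330.94331122  110.        ]
top top [ 576.72633931 -331.78100097  110.        ]
scene plate [ 577.26538395 -330.56312739   70.        ]
top plate [ 578.01969651 -332.69245401   70.        ]
ring [[347.89672864 243.09473905]] [[236.20788395 151.95732424]]
cream [[156.93854392 174.30109781]] [[337.5587442  271.91806577]]
black [[185.67939685 243.11016744]] [[354.25274587 216.83421933]]
```

Call:
drive_tool(
  targets=[
    [-1,91,-328,5,0],
    [-1,91,-328,5,0],
    [-1,91,-328,5,0],
    [-1,91,-328,5,0],
    [-1,91,-328,5,0],
    [-1,91,-328,5,0],
    [-1,91,-328,5,0],
    [-1,91,-328,5,0],
    [-1,91,-328,5,0],
    [-1,91,-328,5,0],
    [-1,91,-328,5,0],
  ],
)

```text
clock: 21.8
position: [574.7, -329.4, 158.7]
ee_rot: [-0.13, 0.992, 0.0, -0.0]
contact_force: [0.6, 0.7, 0.8]
gripper_width: 85.7
grasp_force: 0.0
```

Run:
```python
from h import *
go([577.2,-331.5,80],105)
t=arm.get_image('top'); s=arm.get_image('scene')
cv2.imwrite('pics/s5.png',np.hstack([crop(s,251,205,50,60,8),crop(t,261,178,50,60,8)]))
b=blob(t,(261,179),16,lambda i:i[...,2]-i[...,0]>60); print(b,back('top',b[:2],50).round(1))
```

```text
t 21.8 pos [ 574.7 -329.4  158.7] close 104.9 shift [-1.9 -2.7 78.7] roll -0.1 j [-0.28  0.5   0.01 -0.   -1.08 -1.03] w 85.7
(261.0829694323144, 178.17467248908298, 229.0) [580.1   9.7  50. ]
```

View pics/s5.png

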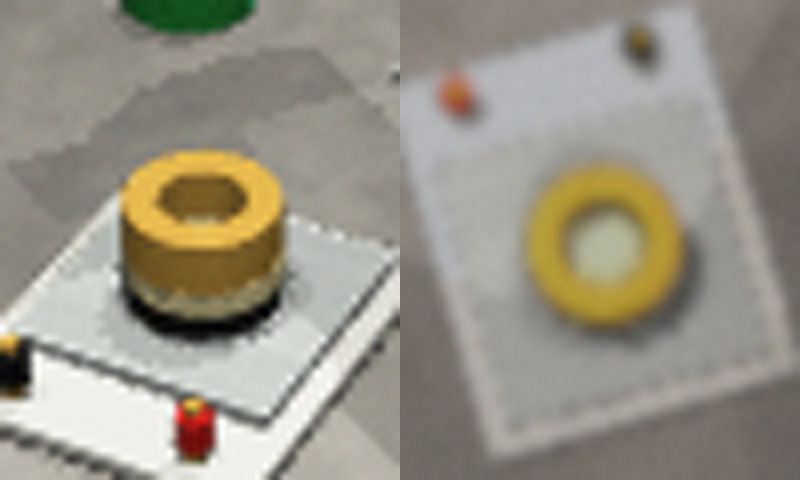

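The stack is square, with black, cream and ring aligned and the ring centre at top (261,178). Next is the probe.

Call:
drive_tool(
  targets=[
    [-1,-2,-2.5,40,0],
    [-1,-2,-2.5,78.5,0],
    [-1,-2,-2.5,78.5,0],
    [-1,-2,-2.5,78.5,0],
    [1,-2,-2.5,78.5,0],
    [1,-2,-2.5,78.5,0],
    [1,-2,-2.5,78.5,0],
    [1,-2,-2.5,78.5,0],
    [1,-2,-2.5,78.5,0],
    [1,-2,-2.5,78.5,0],
    [1,-2,-2.5,78.5,0],
  ],
)

```text
clock: 23.0
position: [577.6, -332.9, 81.5]
ee_rot: [-0.129, 0.992, -0.0, 0.001]
contact_force: [-0.9, 2.1, 5.5]
gripper_width: 24.4
grasp_force: 59.0
```

Run:
```python
from h import *
s=arm.read_state();print(s['contact_force'],s['wrist_torque']);go([577.2,-331.5,80],105)
```

```text
[-0.86163772  2.12445465  5.54319676] [0.41129756 0.18827894 0.01562986]
t 23.0 pos [ 577.6 -332.9   81.5] close 104.8 shift [0.  1.4 1.5] roll -0.2 j [-0.28  0.58 -0.07  0.   -0.92 -1.03] w 24.4
```

Call:
drive_tool(
  targets=[
    [-1,0,0,0,0],
    [-1,0,0,0,0],
    [-1,0,0,0,0],
    [-1,0,0,0,0],
    [-1,0,0,0,0],
    [-1,0,0,0,0],
  ],
)

```text
clock: 23.6
position: [577.0, -332.8, 80.2]
ee_rot: [-0.129, 0.992, 0.0, -0.0]
contact_force: [-0.7, -0.3, 0.1]
gripper_width: 85.7
grasp_force: 0.0
```

Call:
drive_tool(
  targets=[
    [-1,0,0,0,-90],
    [-1,0,0,0,-90],
    [-1,0,0,0,-90],
    [-1,0,0,0,-90],
    [-1,0,0,0,-90],
    [-1,0,0,0,-90],
    [-1,0,0,0,-90],
    [-1,0,0,0,-90],
    [-1,0,0,0,-90],
    [-1,0,0,0,-90],
    [-1,0,0,0,-90],
    [-1,0,0,0,-90],
  ],
)

```text
clock: 24.8
position: [577.1, -332.7, 80.3]
ee_rot: [0.792, -0.61, 0.0, 0.0]
contact_force: [-0.2, -1.2, -0.0]
gripper_width: 85.4
grasp_force: 0.0
```

Call:
drive_tool(
  targets=[
    [1,0,0,0,0],
    [1,0,0,0,0],
    [1,0,0,0,0],
    [1,0,0,0,0],
    [1,0,0,0,0],
    [1,0,0,0,0],
    [1,0,0,0,0],
    [1,0,0,0,0],
    [1,0,0,0,0],
  ],
)

```text
clock: 25.7
position: [577.3, -332.8, 80.5]
ee_rot: [0.792, -0.61, 0.0, -0.0]
contact_force: [0.4, 0.3, 2.1]
gripper_width: 24.1
grasp_force: 59.1
```

Run:
```python
from h import *
s=arm.read_state();print(s['contact_force'],s['wrist_torque']);go([578.8,9.5,190],15)
```

```text
[0.35834418 0.34547866 2.12848011] [ 0.1348945  -0.11875297  0.03417542]
t 25.7 pos [ 577.3 -332.8   80.5] close -165.2 shift [-330.5  -89.  -109.5] roll -0.2 j [-0.28  0.58 -0.07  0.   -0.92  0.54] w 24.1
```

Call:
drive_tool(
  targets=[
    [1,0,0,-5,0],
    [1,0,0,-15,0],
    [1,0,0,-25,0],
    [1,0,0,-35,0],
    [1,0,0,-45,0],
    [1,0,0,-55,0],
    [1,0,0,-65,0],
    [1,0,0,-75,0],
    [1,0,0,-85,0],
    [1,0,0,-95,0],
    [1,0,0,-100,0],
    [1,0,0,-100,0],
  ],
)

```text
clock: 26.9
position: [577.5, -332.9, 181.4]
ee_rot: [0.792, -0.61, 0.001, -0.0]
contact_force: [-0.2, 0.1, -1.5]
gripper_width: 24.4
grasp_force: 58.9
```

Call:
drive_tool(
  targets=[
    [1,-15,-4,0,0],
    [1,-45,-12,0,0],
    [1,-80,-21,0,0],
    [1,-115,-31,0,0],
    [1,-150,-40,0,0],
    [1,-185,-50,0,0],
    [1,-220,-59,0,0],
    [1,-255,-69,0,0],
    [1,-285,-77,0,0],
    [1,-310,-84,0,0],
    [1,-325,-88,0,0],
    [1,-330,-89,0,0],
  ],
)

```text
clock: 28.1
position: [578.4, 10.7, 180.0]
ee_rot: [0.793, -0.609, -0.0, 0.0]
contact_force: [0.6, 0.2, -1.7]
gripper_width: 24.7
grasp_force: 58.9
```

Call:
drive_tool(
  targets=[
    [1,0,0,0,0],
    [1,0,0,0,0],
    [1,0,0,0,0],
  ],
)

```text
clock: 28.4
position: [578.7, 8.0, 180.2]
ee_rot: [0.792, -0.611, -0.0, 0.0]
contact_force: [-0.3, 0.5, -1.7]
gripper_width: 24.3
grasp_force: 58.9
```

Run:
```python
from h import *
s=arm.read_state();print(s['contact_force'],s['wrist_torque'],s['ee_rot']);go([578.8,9.5,140],15)
t=arm.get_image('top'); s=arm.get_image('scene')
cv2.imwrite('pics/s6.png',crop(s,251,180,80,100,6)); cv2.imwrite('pics/t6.png',t)
```

```text
[-0.26265259  0.48147915 -1.65568877] [-0.01273958  0.00142151 -0.00799868] [ 7.91870190e-01 -6.10689430e-01 -6.88897992e-05  1.34217947e-04]
t 28.4 pos [578.7   8.  180.2] close -165.3 shift [-1.4 -0.5 40.2] roll -0.3 j [ 0.29  0.35 -0.18  0.   -1.04 -0.04] w 24.3
```

View pics/s6.png

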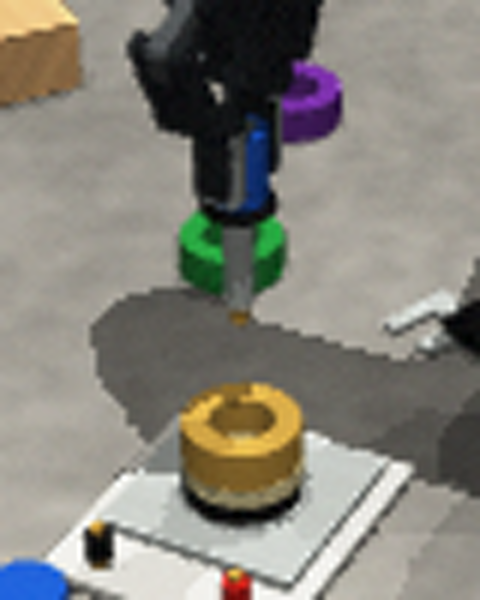

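The probe hangs upright, its tip at crop (240,320), above the bore whose top centre is at crop (243,418).

Run:
```python
from h import *
px=lambda x,y:(211+x/6-.42,130+y/6-.42)
p=arm.read_state()['position']; print(p)
print('tip',back('scene',px(240,321),p[2]-70.4), 'flange',back('scene',px(238,212),p[2]-10.4),'bore',back('scene',px(242,417),58),'ring pred',proj('scene',(578.8,9.5,58)),px(242,417))
t=cv2.imread('pics/t6.png');
```

```text
[578.74035148   8.13825008 180.27430106]
tip [578.78465263   9.20884135 109.87430106] flange [582.15000515  12.03017398 169.87430106] bore [579.80362335  10.78522289  58.        ] ring pred [[250.82860014 198.72200064]] (250.91333333333336, 199.08)
```

Call:
drive_tool(
  targets=[
    [1,-1.4,-0.5,10,0],
    [1,-1.4,-0.5,20,0],
    [1,-1.4,-0.5,30,0],
    [1,-1.4,-0.5,38,0],
    [1,-1.4,-0.5,40,0],
    [1,-1.4,-0.5,40,0],
    [1,-1.4,-0.5,40,0],
    [1,-1.4,-0.5,40,0],
  ],
)

```text
clock: 29.3
position: [579.3, 10.7, 140.8]
ee_rot: [0.792, -0.61, 0.0, -0.0]
contact_force: [-0.5, 0.6, -1.1]
gripper_width: 24.3
grasp_force: 58.9
```

Run:
```python
from h import *
s=arm.read_state();print(s['contact_force'],s['ee_rot']);go([578.8,9.6,102.4],15)
s=arm.get_image('scene'); cv2.imwrite('pics/s7.png',crop(s,251,190,60,60,10))
```

```text
[-0.45233395  0.61679924 -1.08804551] [ 7.92355046e-01 -6.10059944e-01  3.78617328e-04 -4.49240440e-04]
t 29.3 pos [579.3  10.7 140.8] close -165.2 shift [ 0.9  0.8 38.4] roll -0.2 j [ 0.3   0.39 -0.23  0.   -0.95 -0.04] w 24.3
```

View pics/s7.png

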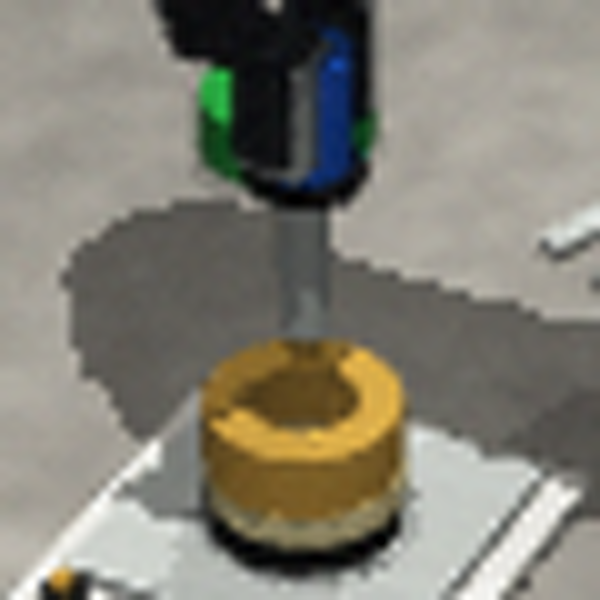

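The rod's axis, at crop x≈303, lines up with the ring centre at x≈303. I go down slowly.

Call:
drive_tool(
  targets=[
    [1,0.5,0.5,3,0],
    [1,0.5,0.5,7,0],
    [1,0.5,0.5,11,0],
    [1,0.5,0.5,15,0],
    [1,0.5,0.5,19,0],
    [1,0.5,0.5,23,0],
    [1,0.5,0.5,27,0],
    [1,0.5,0.5,30,0],
    [1,0.5,0.5,32,0],
    [1,0.5,0.5,32,0],
    [1,0.5,0.5,32,0],
  ],
)

```text
clock: 30.45
position: [578.7, 10.0, 108.4]
ee_rot: [0.792, -0.61, 0.0, -0.0]
contact_force: [0.0, -0.0, -1.8]
gripper_width: 24.3
grasp_force: 58.9
```

Run:
```python
from h import *
go([578.8,9.6,102.4],15)
```

```text
t 30.45 pos [578.7  10.  108.4] close -165.2 shift [ 0.4 -0.   6. ] roll -0.2 j [ 0.3   0.42 -0.27  0.   -0.88 -0.04] w 24.3
```

Call:
drive_tool(
  targets=[
    [1,0,0,2,0],
    [1,0,0,4,0],
    [1,0,0,5,0],
    [1,0,0,6,0],
    [1,0,0,6,0],
    [1,0,0,6,0],
    [1,0,0,6,0],
    [1,0,0,6,0],
  ],
)

```text
clock: 31.25
position: [578.9, 10.0, 102.6]
ee_rot: [0.792, -0.61, 0.0, -0.0]
contact_force: [0.9, 0.1, 0.4]
gripper_width: 24.2
grasp_force: 59.2
```

Run:
```python
from h import *
F=[]
for i in range(8): arm.get_image('top'); s=arm.read_state(); F.append(np.r_[s['contact_force'],s['position']])
print(np.mean(F,0).round(2),np.std(F,0).round(2)); go([578.8,9.6,102.4],15)
```

```text
[9.8000e-01 9.0000e-02 9.2000e-01 5.7885e+02 1.0010e+01 1.0247e+02] [0.35 0.58 0.54 0.02 0.01 0.03]
t 31.65 pos [578.8  10.  102.4] close -165.2 shift [0.4 0.1 0. ] roll -0.2 j [ 0.3   0.43 -0.28  0.   -0.86 -0.04] w 24.3
```

The vertical force has risen by about 2.5 N, which means the tip is pressed in about 4 mm. I hand in.

```bash
python3 -c "
from bench import arm
print(arm.job_done())"
```

```text
the job is handed in; nothing more can be done
None
```

I handed the job in at about 32 s. The black disc, cream disc and brass ring were stacked about 1 mm from the circle's centre, and the probe was held steady in the ring's bore with its tip pressed in about 4 mm, judging by the force; the hand-in returned no verdict.

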